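# Pulse the spice grinder by its twist lid

## Task

Give the peppercorns in the spice grinder a coarse pulse: take the loose lid, turn its orange pointer to the white mark on the collar so that its lugs drop in, and set it fully home in the collar. Then twist it clockwise (seen from above) against its spring to the yellow pulse mark, half way to the lock, and keep it there for at least two seconds, never going on to the red mark where it clicks into continuous running. Finish with the hand still on the lid, holding it home at the yellow mark, and leave the jars, the garlic and the salt cup where they stand.

Things in the scene. Friction and masses are not known exactly. Their poses are not given: they have to be found in the camera images.
- grinder: Spice grinder, fixed to the worktop: round bare-metal housing 127 mm across, 130 mm high, black bayonet collar round the open bowl on top. Origin: centre of its underside, on the upright axis about which the lid turns; z up, -x its front (dark panel, amber lamp). Flat collar top at z = 0.130, mouth 71 mm across, ledge 6 mm thick with three gaps for the lid's lugs; below it they turn clockwise only.
- mark_open (a point): White mark on the collar top, 50 mm from the axis, bearing 3.742 rad (counter-clockwise from the grinder's +x). Here is the 29 mm wide gap for the lid's wide lug; two 19 mm gaps lie 120 deg to either side. The lid drops in only with its pointer here (within about 0.1 rad, and 3 mm off the axis; it then centres itself); its yaw is then the grinder's + 0.60.
- mark_pulse (a point): Yellow mark on the collar top, 50 mm from the axis, bearing 3.122 rad (nearly the front). The lid's pointer is held here to pulse; its yaw is then the grinder's - 0.02.
- mark_lock (a point): Red mark on the collar top, 50 mm from the axis, bearing 2.442 rad. With its pointer here the lid has clicked in and stays. Not to be reached.
- lid: Loose grey lid, 130 g, right way up on the worktop. Origin: centre of its underside, z up. Plug tapers from 58 mm across at z = 0 to 67 mm at z = 10 to 16 mm. Lugs z = 4 to 9 mm, out to 40 mm from the axis: one 20 mm wide on the pointer side (-x), two 10 mm wide 120 deg either side. Flange 88 mm across to z = 21 mm. Fully home, its origin is on the grinder's axis at z = 0.114.
- lid_pointer (a point): Tip of the orange pointer stripe on the lid's rim: 44 mm from its axis on the -x side, 21 mm above its underside. The stripe runs on along that end of the bar.
- lid_bar (a point): Middle of the lid's grip bar, on its axis, 42 mm above its underside. The bar is 62 mm long along the lid's x, 20 mm wide (y), stands from z = 22 to 51 mm on the lid: take it from above across the 20 mm.
- pulse_ring (a joint): Turn (rad) of the sprung switch carrier in the collar, pushed clockwise by the lid's wide lug. 0 until the lid is about 0.12 rad past the white mark, then it follows: 0.50 at the yellow mark, 1.1 to 1.2 at the lock. Pulsing from 0.35 to 0.65. Spring and rubbing resist with about 0.2 N m at the yellow mark; the lid springs back if let go. From 0.7 the lock's sprung roller adds clear resistance.
- pepper_jar: Spice jar with black cap, 40 mm across, 105 mm high, upright; origin under its centre. To be left alone.
- chili_jar: Spice jar with red cap, 44 mm across, 105 mm high, upright; origin under its centre. To be left alone.
- garlic: Garlic bulb, 54 mm across, 53 mm high; origin under its centre. To be left alone.
- cup_salt: Clear cup of coarse salt, 106 mm across, 118 mm high, upright; origin under its centre. To be left alone.
Mind the look-alikes: they are no part of the job. Of the things that look like the lid, take the one that is nearest to the robot's base at the start.

How it is judged:
On the way, in this order (a step that is already met when the one before it is completed fails the run):
1. the lid is fully home in the collar (z of lid in the frame of grinder below 0.1165 m and horizontal distance between lid and grinder below 0.004 m and angle between lid's own z axis and vertical below 0.06 rad), for 0.2 s.
2. the lid is twisted to the pulse mark and held there, home, for two seconds (value of joint pulse_ring between 0.35 and 0.65 rad and z of lid in the frame of grinder below 0.1165 m and contact force between the fingers and lid above 0.5 N), for 2 s.
At the end, for the whole second after the job is handed in: The lid is home in the collar (underside within 2.5 mm of its seat, within 4 mm of the axis, level within 0.06 rad), its pointer is at the yellow mark (pulse_ring between 0.35 and 0.65 rad), at rest, and the fingers are still holding it there against the spring (all of step 2 and horizontal distance between lid and grinder below 0.004 m and angle between lid's own z axis and vertical below 0.06 rad and angular speed of lid below 0.2 rad/s); the arm keeps its last pose, push and grip.
It fails at once if the lid is twisted on until the lock clicks (value of joint pulse_ring above 1 rad).
It fails at once if a jar, the garlic or the salt cup is moved more than 30 mm or tipped over (distance of any of pepper_jar, chili_jar, garlic, cup_salt from where it was at the start of the episode above 0.03 m or angle between any of pepper_jar, chili_jar, cup_salt's own z axis and vertical above 0.6 rad).
It also fails if it takes over 54 s, if anything falls off the work surface, if the arm or the gripper's body presses on something with over 40 N, if the wrist force passes 120 N, or if a joint passes its speed limit or range.

## Robot

A 6-joint arm with a two-finger parallel gripper is mounted at the origin on a cart in front of the work surface, level with it; the furniture and walls round the work are solid. World frame = base frame: x ahead of the robot, y to its left, z up, the work surface at z = 0. Lengths are in m, angles in rad, forces in N, time in s.
With the tool pointing down it reaches from about 0.35 to 0.775 m from the base axis. Payload 5.5 kg.
Tool frame: the origin (TCP) lies midway between the tips of the shut fingers; the grasp point (between the pads) lies 19 mm behind it; z points along the fingers, y is the line along which they close (so a half turn about z gives the same grasp; the last joint's range is limited). The gripper opens to 85 mm and grips with 20 to 120 N. Pads are 22 mm wide; open, the fingers measure 114 mm over their backs; the gripper's body (76 mm by 85 mm) begins 54 mm behind the grasp point. The pads swing forward as they close: fully open they stand 13 mm farther back than shut.
Start: joints at [1.055, 0.313, 0.046, 1.304, 0, 1.431], TCP at [0.211, 0.535, 0.194] pointing down, gripper open.
Joint ranges: [-2.76, 2.76], [-0.86, 1.69], [-1.03, 1.26], [-2.2, 2.34], [-1.47, 1.5], [-3.14, 3.14]. Speed limits (rad/s): [2.57, 2.57, 3.14, 3.14, 3.14, 3.14].

## Interface

Orientations are given as a unit quaternion [w, x, y, z].
In Python, from workcell import env gives the robot as it stands.
- The arm moves only by the tool move_arm, never from a script. Its argument "targets" is a list of rows, each a list of 3 entries, a list of its own where there are three numbers: the shift along the tool's x, y, z in mm, then the turn, a rotation vector about the tool's x, y, z in units of 10 degrees (1.0 is 10 degrees), then the closure, from -1 (fully open) to 1 (shut). In form: [[[dx, dy, dz], [ax, ay, az], gripper], ...]. A call has 1 to 5 rows; each row is the pose to reach, as a shift and turn from the pose commanded when the call began, along the tool's axes at that moment; what a row does not reach only later rows make up. A row lasts 1/8 s, in which the tool goes at most 62.5 mm and 10.7 degrees, less where a joint would pass 70% of its speed; a pose out of reach is approached as far as the arm can. A call with a gripper value outside its range is refused whole. The fingers move at their own pace and stop on an object; "squeeze" is the grip in N (left out, the last holds). Time passes only in rows, so rows that repeat a pose let the fingers close. It gives the time, the measured TCP pose, the force, the opening and the grip force at its end, in the units of the state.
- env.get_state(): the state, without advancing time (a new reading comes with each control period).
- env.read_camera(name): name is "scene" or "top"; returns a dict with "pixels" (384x512x3 uint8, red, green, blue), "fovy" (degrees; the focal length in pixels is half the picture's height over the tangent of half this angle, whatever the lens; pixels are square), "cx", "cy" (the principal point, pixels), "extrinsics" (4x4, takes a point from world to camera coordinates). Camera axes: x right, y up, looking along -z (the intrinsics and any distortion apply to the point x, -y, -z); pixel columns grow to the right and rows downward; lengths in m; the calibration is good to about 2 mm. A picture is of the moment at which its call begins. There is no depth.
- env.hand_in(): hands the job in; it is judged then, once.
Trained networks look in a picture, given as the dict that the camera call returned (one of the last four; its "shot" number tells which), for a name from the list of things; names that differ only in an ending like _2 or _b are one class to them, and where a whole thing is asked for, a point or a joint stands for the part that bears it (a point fixed in the world has none). Each returns a list of dicts, best first, with "confidence" (0 to 1); they miss things now and then, are a little off and sometimes report something else, mostly with a low value. They report only what shows in the picture. A call takes as long as a camera call. They do not tell look-alikes from the thing itself.
- env.spot_in(thing, picture): "centre" ([x, y, z] in m, in world coordinates, good to about 4 mm: the middle of the surface that is visible of it).
- env.regions_of(thing, picture): "mask" (384x512 bool, what is visible of it).
- env.landmark_of(thing, picture): "centre" ([x, y, z] in m, in world coordinates, good to about 4 mm: a listed point, or the origin of a listed thing).
The state is a dict: "clock": time; "joint_pos": joint angles; "qvel": joint speeds; "tau": joint torques, N m; "tcp_pos": TCP position; "orientation": TCP orientation; "wrist_force": force on the tool from outside, world axes, zero at the start; "ft_torque": the same for the moment, N m; "finger_gap": finger opening in m; "grip_force": force on a finger pad.
Only numpy, scipy, OpenCV 4.12 (cv2) and the standard library are available. Lean on these libraries where they do the work, as an engineer would, in place of code of your own. Each camera call takes 0.05 s, during which the arm holds its last target. There are 200 camera calls.

## Working session

There is one attempt and no reset: what is moved stays moved. The work goes in short steps, Python scripts to look and compute and a tool call to move; the robot and the scene stay as the last step left them, time stands still between calls to the robot, and variables do not carry over. Pictures are saved under pics/ and viewed, at most 10 in all, crops included, and the job is handed in when it is done.

Besides the shell and the picture viewer there is one more tool, called after "Request:" as name(argument=value, ...) on one line, values as JSON. move_arm: Moves the arm, as the interface text tells. Its arguments: {"type":"object","properties":{"targets":{"type":"array","items":{"type":"array"}},"squeeze":{"type":"number"}},"required":["targets"]}

```bash
mkdir -p pics; ls; python3 - <<'E'
from workcell import env
import cv2, numpy as np
s=env.get_state(); print({k:np.round(v,3).tolist() for k,v in s.items()})
for c in("scene","top"):
    p=env.read_camera(c); cv2.imwrite(f"pics/{c}0.png",p["pixels"][:,:,::-1])
    print(c,p["fovy"],p["cx"],p["cy"],np.round(p["extrinsics"],3).tolist(),[k for k in p])
    for t in("grinder","lid","lid_pointer","lid_bar","mark_open","mark_pulse","mark_lock","pepper_jar","chili_jar","garlic","cup_salt"):
        print(t,[(np.round(d["centre"],3).tolist(),round(d["confidence"],2)) for d in env.landmark_of(t,p)])
E
```

```text
pics
{'clock': 0.0, 'joint_pos': [1.055, 0.314, 0.045, 1.304, 0.0, 1.431], 'qvel': [-0.0, 0.001, -0.001, 0.0, -0.001, 0.001], 'tau': [-0.0, -48.062, 29.854, 0.019, -0.0, 0.0], 'tcp_pos': [0.211, 0.534, 0.193], 'orientation': [-0.0, 0.187, 0.982, -0.001], 'wrist_force': [-0.128, -0.138, 1.282], 'ft_torque': [0.064, 0.026, 0.03], 'grip_force': 0.0, 'finger_gap': 0.085}
scene 42.99919096456093 248.26612403710874 199.44638144914373 [[0.567, -0.824, 0.013, -0.255], [0.373, 0.27, 0.888, -0.31], [-0.735, -0.498, 0.46, -1.184], [0.0, 0.0, 0.0, 1.0]] ['pixels', 'fovy', 'cx', 'cy', 'extrinsics', 'shot']
grinder [([0.497, 0.141, 0.003], 0.94)]
lid [([0.536, -0.292, -0.001], 0.84), ([0.583, -0.01, 0.004], 0.64), ([0.52, -0.156, -0.005], 0.6)]
lid_pointer [([0.523, -0.25, 0.021], 0.89), ([0.48, -0.181, 0.018], 0.87)]
lid_bar [([0.518, -0.153, 0.041], 0.89), ([0.54, -0.291, 0.043], 0.69)]
mark_open [([0.46, 0.107, 0.132], 0.96)]
mark_pulse [([0.447, 0.142, 0.131], 0.98)]
mark_lock [([0.456, 0.169, 0.133], 0.57), ([0.581, -0.011, -0.001], 0.5), ([0.482, -0.181, 0.022], 0.18)]
pepper_jar [([0.61, 0.
[... 371 characters left out ...]
]
grinder [([0.497, 0.135, 0.0], 0.67)]
lid [([0.519, -0.153, -0.001], 0.9), ([0.539, -0.287, -0.0], 0.86), ([0.584, 0.444, -0.003], 0.65), ([0.482, -0.175, 0.022], 0.55)]
lid_pointer [([0.48, -0.177, 0.025], 0.59), ([0.522, -0.249, 0.019], 0.58)]
lid_bar [([0.516, -0.157, 0.039], 0.8), ([0.539, -0.292, 0.038], 0.72)]
mark_open [([0.458, 0.11, 0.129], 0.73), ([0.512, -0.155, 0.04], 0.71)]
mark_pulse [([0.446, 0.143, 0.13], 0.75)]
mark_lock [([0.456, 0.173, 0.132], 0.56)]
pepper_jar [([0.616, 0.373, 0.003], 0.61)]
chili_jar [([0.556, -0.393, 0.0], 0.79), ([0.479, -0.175, 0.024], 0.59)]
garlic [([0.501, 0.139, -0.0], 0.72), ([0.582, -0.013, -0.0], 0.49)]
cup_salt [([0.586, 0.445, -0.0], 0.83)]
```

```bash
python3 - <<'E'
import cv2,numpy as np
a=cv2.imread("pics/scene0.png");b=cv2.imread("pics/top0.png")
cv2.imwrite("pics/both.png",np.vstack([np.hstack([cv2.resize(a,(400,300)),cv2.resize(b,(400,300))])]))
from workcell import env
p=env.read_camera("top");E=p["extrinsics"];f=192/np.tan(np.radians(p["fovy"]/2))
for w in([.518,-.155,.04],[.538,-.29,.04],[.497,.138,.13]):
    c=E[:3,:3]@w+E[:3,3];print(np.round([p["cx"]+f*c[0]/-c[2],p["cy"]-f*c[1]/-c[2]]))
c=E[:3,:3]@[.528,-.2,.03]+E[:3,3];u,v=int(p["cx"]-f*c[0]/c[2]),int(p["cy"]+f*c[1]/c[2])
im=b[max(v-75,0):v+75,max(u-100,0):u+100];cv2.imwrite("pics/crop.png",cv2.resize(im,None,fx=4,fy=4,interpolation=cv2.INTER_CUBIC));print(u,v,im.shape)
E
```

```text
[306. 232.]
[343. 241.]
[229. 195.]
317 235 (150, 200, 3)
```

View pics/both.png

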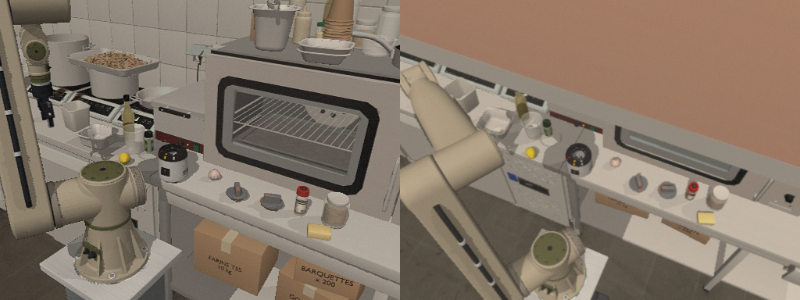

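View pics/crop.png

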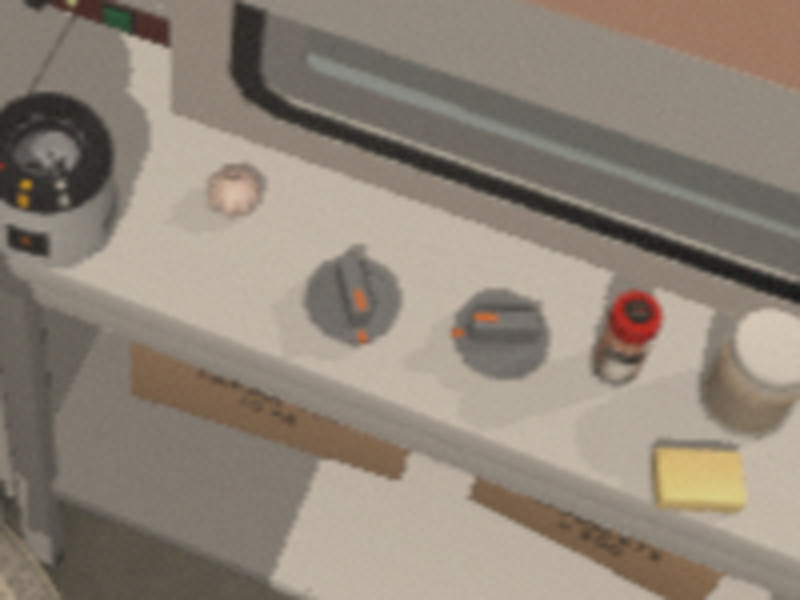

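Two lids: A at top px (306,232), 0.54 m from the base, and B at (343,241), 0.61 m. Apart from their turn they look identical. A is nearer the base, so I take A. The crop confirms its pointer faces front and slightly right. The collar marks show in the crop at red (0,165), yellow (25,185) and white (62,187).

```bash
cat > h.py <<'E'
from workcell import env
import cv2, numpy as np
from scipy.optimize import least_squares
def proj(p,w):
    c=np.atleast_2d(w)@p["extrinsics"][:3,:3].T+p["extrinsics"][:3,3]; f=192/np.tan(np.radians(p["fovy"]/2))
    return np.c_[p["cx"]-f*c[:,0]/c[:,2],p["cy"]+f*c[:,1]/c[:,2]]
def back(p,uv,z):
    f=192/np.tan(np.radians(p["fovy"]/2)); R=p["extrinsics"][:3,:3];t=p["extrinsics"][:3,3]
    o=-R.T@t; d=R.T@np.array([(uv[0]-p["cx"])/f,-(uv[1]-p["cy"])/f,-1]); return o+d*(z-o[2])/d[2]
def marks(n,things,near):
    out={t:[] for t in things}
    for i in range(n):
        for c in("scene","top"):
            p=env.read_camera(c)
            for t in things:
                ok=[d["centre"] for d in env.landmark_of(t,p) if np.linalg.norm(np.array(d["centre"])[:2]-near[t])<.025]
                if ok: out[t].append(np.r_[ok[0], c=="top"])
    return {t:np.array(v) for t,v in out.items()}
E
python3 - <<'E'
from h import *
near=dict(grinder=(.497,.138),mark_open=(.459,.1085),mark_pulse=(.4465,.1425),mark_lock=(.456,.171),lid=(.518,-.155),lid_pointer=(.48,-.179),lid_bar=(.517,-.155))
o=marks(3,near,near)
for t,v in o.items():
    for k in(0,1):
        w=v[v[:,3]==k]; 
        if len(w): print(t,k,len(w),np.round(w[:,:3].mean(0),4),np.round(w[:,:3].std(0),4))
for c in("scene","top"):
    p=env.read_camera(c); im=cv2.cvtColor(p["pixels"],cv2.COLOR_RGB2HSV)
    for nm,w,lo,hi,z in(("yellow",(.4465,.1425,.13),(18,90,110),(35,255,255),.13),("white",(.459,.1085,.13),(0,0,150),(180,90,255),.13),("red",(.456,.171,.13),(0,120,80),(9,255,255),.13),("orange",(.48,-.179,.021),(3,120,110),(18,255,255),.021),("orangebar",(.495,-.17,.051),(3,120,110),(18,255,255),.051)):
        m=cv2.inRange(im,lo,hi); u,v=proj(p,w)[0].round().astype(int); r=9
        sub=m[v-r:v+r+1,u-r:u+r+1]; n,l,st,ce=cv2.connectedComponentsWithStats(sub)
        for i in range(1,n):
            if st[i,4]>1: print(c,nm,st[i,4],np.round(ce[i]+[u-r,v-r],1),np.round(back(p,ce[i]+[u-r,v-r],z),4))
    q=env.regions_of("grinder",p); 
print(env.get_state()["clock"])
E
```

```text
grinder 0 3 [0.4971 0.1412 0.0013] [0.0005 0.0002 0.001 ]
grinder 1 3 [0.4976 0.1398 0.0006] [0.0006 0.0017 0.001 ]
mark_open 0 2 [0.4558 0.1086 0.1353] [0.0008 0.0004 0.0007]
mark_open 1 3 [0.4575 0.1123 0.1271] [0.0013 0.0016 0.0008]
mark_pulse 0 3 [0.4469 0.1405 0.132 ] [0.0016 0.0012 0.0014]
mark_pulse 1 3 [0.4456 0.1382 0.1297] [0.0008 0.0003 0.0012]
mark_lock 0 3 [0.4531 0.167  0.1339] [0.0023 0.001  0.0003]
mark_lock 1 3 [0.4548 0.1697 0.131 ] [0.001  0.0011 0.0015]
lid 0 3 [ 0.5176 -0.1559 -0.0037] [0.0018 0.0009 0.0014]
lid 1 3 [ 0.5187 -0.1534 -0.0007] [0.0008 0.0012 0.0017]
lid_pointer 0 3 [ 0.4814 -0.181   0.0207] [0.0016 0.0006 0.0014]
lid_pointer 1 3 [ 0.4817 -0.1765  0.0248] [0.0019 0.0003 0.0022]
lid_bar 0 3 [ 0.5166 -0.1503  0.0407] [0.0011 0.0014 0.0007]
lid_bar 1 3 [ 0.515  -0.1568  0.041 ] [0.0011 0.0018 0.0012]
scene yellow 4 [212.5 196.5] [0.4475 0.1356 0.13  ]
scene yellow 9 [210.9 201.1] [0.4202 0.1203 0.13  ]
scene white 3 [222. 202.] [0.4355 0.0893 0.13  ]
scene red 3 [206. 193.] [0.4546 0.1672 0.13  ]
scene red 3 [203.3 197. ] [0.4281 0.1565 0.13  ]
scene orange 7 [304.4 253.7] [ 0.4812 -0.1795  0.021 ]
scene orangebar 8 [304.5 240.5] [ 0.5025 -0.1658  0.051 ]
top yellow 6 [223.  205.5] [0.4488 0.1386 0.13  ]
top yellow 6 [222.5 210. ] [0.4312 0.1319 0.13  ]
top white 11 [225.8 214.7] [0.4184 0.1129 0.13  ]
top red 5 [216. 201.] [0.4559 0.1696 0.13  ]
top red 3 [214. 204.] [0.4416 0.1703 0.13  ]
top orange 4 [307.2 244. ] [ 0.4844 -0.1757  0.021 ]
top orangebar 7 [306.6 234.3] [ 0.504  -0.1627  0.051 ]
top orangebar 4 [307.2 244. ] [ 0.4679 -0.1785  0.051 ]
3.85
```

```bash
cat >> h.py <<'E'
def plan(x,y,z,b):
    "rows for TCP target and tool-x bearing b, tool kept pointing down"
    from scipy.spatial.transform import Rotation as R
    s=env.get_state(); q=s["orientation"]; R0=R.from_quat([q[1],q[2],q[3],q[0]])
    Rt=R.from_euler("z",b)*R.from_euler("x",np.pi)
    print("clock",round(s["clock"],2),"d mm",np.round(R0.inv().apply(np.array([x,y,z])-s["tcp_pos"])*1000,1),"rot10deg",np.round(np.degrees((R0.inv()*Rt).as_rotvec())/10,2),
      "F",np.round(s["wrist_force"],1),"T",np.round(s["ft_torque"],2),"gap",round(s["finger_gap"],4),"grip",round(s["grip_force"],1))
E
python3 -c "
from h import *
plan(.517,-.154,.12,3.742)"
```

```text
clock 3.85 d mm [-537.5 -528.6   74.3] rot10deg [ 0.   -0.   -5.59] F [-0.7 -0.1 -0. ] T [ 0.01  0.02 -0.02] gap 0.0853 grip 0.0
```

Request:
move_arm(targets=[[[-180,-175,0],[0,0,-1.0],-1],[[-180,-175,0],[0,0,-2.0],-1],[[-180,-175,0],[0,0,-3.0],-1],[[-180,-175,0],[0,0,-3.0],-1],[[-360,-350,0],[0,0,-4.0],-1]])

```text
clock: 4.47
tcp_pos: [0.334, 0.2633, 0.1947]
orientation: [0.001, -0.15, 0.989, 0.0]
wrist_force: [2.3, 0.5, 0.2]
finger_gap: 0.0852
grip_force: 0.0
```

```bash
python3 -c "
from h import *
print(env.get_state()['tcp_pos'])
plan(.517,-.154,.10,3.742)"
```

```text
[0.3339935  0.26326007 0.19472492]
clock 4.47 d mm [ -50.9 -452.8   94.7] rot10deg [-0.    0.01 -1.71] F [2.3 0.5 0.2] T [ 0.01 -0.01  0.04] gap 0.0852 grip 0.0
```

Request:
move_arm(targets=[[[-45,-430,0],[0,0,-1.0],-1],[[-45,-430,0],[0,0,-1.6],-1],[[-45,-430,0],[0,0,-1.6],-1],[[-45,-430,0],[0,0,-1.6],-1],[[-45,-430,0],[0,0,-1.6],-1]])

```text
clock: 5.1
tcp_pos: [0.4518, -0.0135, 0.1948]
orientation: [0.001, -0.284, 0.959, -0.0]
wrist_force: [2.0, 0.9, 0.7]
finger_gap: 0.0856
grip_force: 0.0
```

```bash
python3 -c "
from h import *
plan(.517,-.154,.10,3.742)"
```

```text
clock 5.1 d mm [  22.  -153.3   94.9] rot10deg [-0.    0.01 -0.14] F [2.  0.9 0.7] T [ 0.   -0.04 -0.01] gap 0.0856 grip 0.0
```

Request:
move_arm(targets=[[[20,-120,0],[0,0,-0.1],-1],[[20,-120,50],[0,0,-0.1],-1],[[20,-120,80],[0,0,-0.1],-1],[[20,-120,80],[0,0,-0.1],-1]])

```text
clock: 5.6
tcp_pos: [0.4974, -0.1228, 0.1116]
orientation: [-0.003, -0.292, 0.956, 0.002]
wrist_force: [0.3, 0.5, 0.6]
finger_gap: 0.0852
grip_force: 0.0
```

```bash
python3 - <<'E'
from h import *
plan(.517,-.154,.026,3.742)
for c in("scene","top"):
    p=env.read_camera(c); 
    for w in([.517,-.154,.04],):
        u,v=proj(p,w)[0].astype(int)
    cv2.imwrite(f"pics/{c}1.png",cv2.resize(p["pixels"][v-50:v+50,u-65:u+65,::-1],None,fx=3,fy=3,interpolation=cv2.INTER_CUBIC))
a=[cv2.imread(f"pics/{c}1.png") for c in("scene","top")];cv2.imwrite("pics/g1.png",np.hstack(a))
E
```

```text
clock 5.6 d mm [  0.8 -37.3  85.3] rot10deg [ 0.03 -0.02 -0.05] F [0.3 0.5 0.6] T [ 0.07 -0.02  0.  ] gap 0.0852 grip 0.0
```

View pics/g1.png

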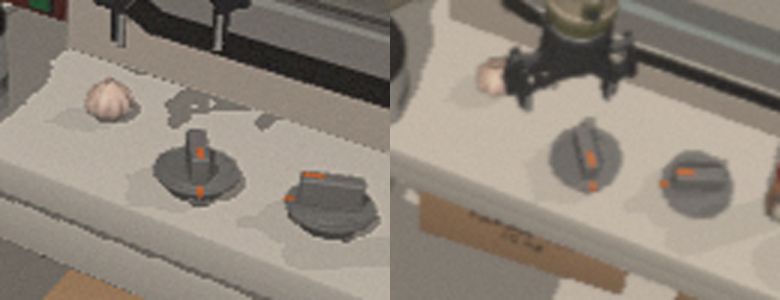

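The hand is above the lid and about 37 mm to its left. The lid's bar, at (200,150) in the left crop, lines up with the gap between the fingers.

Request:
move_arm(targets=[[[1,-37,10],[0,0,-0.05],-1],[[1,-37,50],[0,0,-0.05],-1],[[1,-37,80],[0,0,-0.05],-1],[[1,-37,84],[0,0,-0.05],-1],[[1,-37,84],[0,0,-0.05],-1]])

```text
clock: 6.32
tcp_pos: [0.521, -0.154, 0.0325]
orientation: [0.001, -0.297, 0.955, -0.001]
wrist_force: [-0.6, -0.2, -0.4]
finger_gap: 0.0857
grip_force: 0.0
```

```bash
python3 - <<'E'
from h import *
plan(.517,-.154,.026,3.742)
E
```

```text
clock 6.33 d mm [3.3 2.2 6.5] rot10deg [-0.01  0.01  0.02] F [-0.6 -0.2 -0.4] T [ 0.02 -0.04  0.03] gap 0.0857 grip 0.0
```

Request:
move_arm(targets=[[[2,1,2],[0,0,0],-1],[[2,1,2],[0,0,0],-1]])

```text
clock: 6.58
tcp_pos: [0.518, -0.1546, 0.0296]
orientation: [0.001, -0.297, 0.955, -0.001]
wrist_force: [-1.0, 0.6, -0.2]
finger_gap: 0.0856
grip_force: 0.0
```

```bash
python3 - <<'E'
from h import *
plan(.517,-.154,.026,3.742)
E
```

```text
clock 6.58 d mm [0.5 1.1 3.6] rot10deg [-0.01  0.01  0.01] F [-1.   0.6 -0.2] T [-0.03  0.05 -0.01] gap 0.0856 grip 0.0
```

Request:
move_arm(targets=[[[0.5,1,3],[0,0,0],-1],[[0.5,1,3],[0,0,0],1],[[0.5,1,3],[0,0,0],1],[[0.5,1,3],[0,0,0],1],[[0.5,1,3],[0,0,0],1]], squeeze=60)

```text
clock: 7.2
tcp_pos: [0.5165, -0.1539, 0.0254]
orientation: [0.0, -0.297, 0.955, 0.0]
wrist_force: [0.0, -0.3, 0.1]
finger_gap: 0.0123
grip_force: 0.0
```

Request:
move_arm(targets=[[[0,0,0],[0,0,0],1],[[0,0,0],[0,0,0],1],[[0,0,0],[0,0,0],1]])

```text
clock: 7.58
tcp_pos: [0.5165, -0.1539, 0.0254]
orientation: [0.0, -0.297, 0.955, 0.0]
wrist_force: [0.1, 0.2, 0.7]
finger_gap: -0.0001
grip_force: 0.0
```

```bash
python3 - <<'E'
from h import *
plan(.497,.140,.21,3.806)
E
```

```text
clock 7.58 d mm [-150.6  253.2 -184.5] rot10deg [ 0.    0.   -0.35] F [0.1 0.2 0.7] T [0.02 0.   0.02] gap -0.0001 grip 0.0
```

```bash
python3 - <<'E'
from h import *
a=[]
for c in("scene","top"):
    p=env.read_camera(c); u,v=proj(p,[.517,-.154,.04])[0].astype(int)
    a.append(cv2.resize(p["pixels"][v-50:v+50,u-65:u+65,::-1],None,fx=3,fy=3,interpolation=cv2.INTER_CUBIC))
    for t in("lid","lid_bar","lid_pointer"): print(c,t,[np.round(d["centre"],3).tolist() for d in env.landmark_of(t,p)])
cv2.imwrite("pics/g2.png",np.hstack(a))
E
```

```text
scene lid [[0.538, -0.294, 0.0], [0.522, -0.154, -0.003]]
scene lid_bar [[0.54, -0.288, 0.042], [0.515, -0.149, 0.041], [0.586, 0.442, 0.001]]
scene lid_pointer [[0.527, -0.25, 0.025], [0.485, -0.179, 0.022]]
top lid [[0.536, -0.288, 0.001], [0.515, -0.156, -0.002]]
top lid_bar [[0.515, -0.158, 0.039], [0.535, -0.289, 0.038], [0.455, 0.171, 0.132]]
top lid_pointer [[0.479, -0.18, 0.024], [0.52, -0.251, 0.018]]
```

View pics/g2.png

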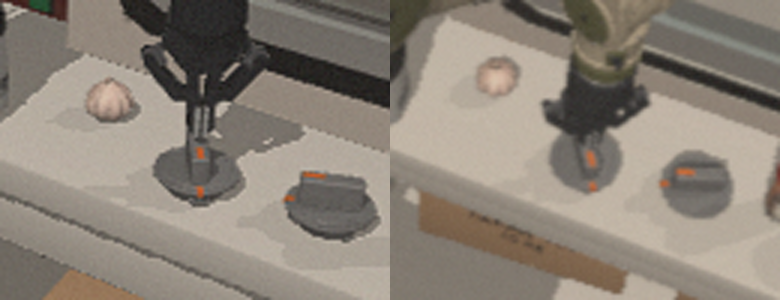

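```bash
python3 - <<'E'
from h import *
yd=np.array([np.cos(3.742-np.pi/2),np.sin(3.742-np.pi/2),0])
for c in("scene","top"):
    p=env.read_camera(c); u,v=proj(p,[.517,-.154,.04])[0].astype(int)
    cr=lambda w:np.round((proj(p,w)-[u-65,v-50])*3).astype(int).tolist()
    t=np.array([.4974,-.1228,.1116+.013])
    print(c,"open tips",cr([t+yd*.043,t-yd*.043]),"now tip",cr([.5165,-.1539,.0254]),"bar far/near top",cr([[.543,-.1365,.051],[.491,-.1715,.051]]),"bar far bottom",cr([.543,-.1365,.022]))
    print("cam",np.round(-p["extrinsics"][:3,:3].T@p["extrinsics"][:3,3],3))
print(env.get_state()["joint_pos"])
E
```

```text
scene open tips [[119, 76], [207, 77]] now tip [[194, 163]] bar far/near top [[193, 125], [199, 158]] bar far bottom [[191, 149]]
cam [-0.61  -0.716  0.823]
top open tips [[135, 124], [208, 112]] now tip [[194, 157]] bar far/near top [[190, 124], [203, 168]] bar far bottom [[188, 136]]
cam [-0.308 -0.31   1.467]
[-4.38600751e-01  3.56094203e-01 -3.29230639e-01  8.85455534e-01
  6.23613936e-05 -1.04140617e+00]
```

Request:
move_arm(targets=[[[0,0,-40],[0,0,0],1],[[0,0,-80],[0,0,0],1],[[0,0,-80],[0,0,0],1],[[0,0,-80],[0,0,0],1]])

```text
clock: 8.57
tcp_pos: [0.5163, -0.1538, 0.1051]
orientation: [-0.0, -0.297, 0.955, 0.0]
wrist_force: [0.5, -0.7, -0.4]
finger_gap: -0.0003
grip_force: 0.0
```

```bash
python3 - <<'E'
from h import *
s=env.get_state();print(s["tcp_pos"],s["qvel"].round(3) if hasattr(s["qvel"],"round") else s["qvel"])
a=[]
for c in("scene","top"):
    p=env.read_camera(c); u,v=proj(p,s["tcp_pos"])[0].astype(int); print(c,"origin",u-33,v-35,"tip px",proj(p,s["tcp_pos"]))
    a.append(cv2.resize(p["pixels"][v-35:v+35,u-33:u+33,::-1],None,fx=6,fy=6,interpolation=cv2.INTER_NEAREST))
cv2.imwrite("pics/g3.png",np.hstack(a))
E
```

```text
[ 0.51631944 -0.15380907  0.10513838] [-0.001  0.014 -0.023  0.     0.    -0.001]
scene origin 271 186 tip px [[304.37175052 221.60965579]]
top origin 273 187 tip px [[306.91511794 222.95720288]]
```

View pics/g3.png

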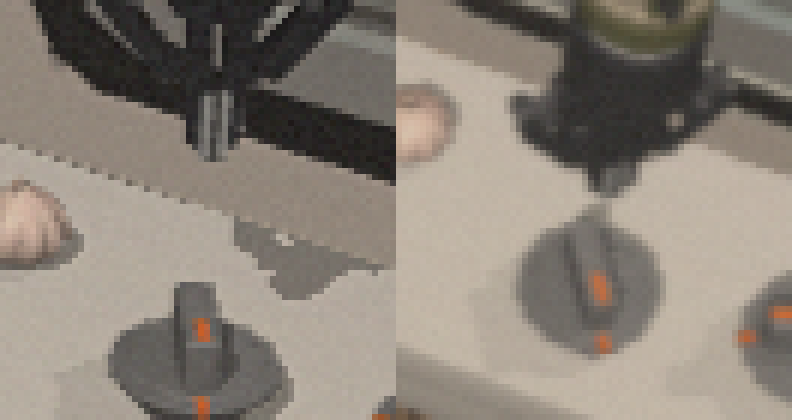

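```bash
python3 - <<'E'
from h import *
P=[env.read_camera(c) for c in("scene","top")]
o=[(306.8,212.7),(309,219.5)]
r=least_squares(lambda w:np.concatenate([proj(p,w)[0]-q for p,q in zip(P,o)]),[.516,-.154,.1]);print(r.x,r.fun)
o=[(271+203/6,186+330/6),(273+204/6,187+288/6)]
r=least_squares(lambda w:np.concatenate([proj(p,w)[0]-q for p,q in zip(P,o)]),[.516,-.154,.05]);print("bar stripe",r.x,r.fun)
o=[(271+203/6,186+405/6),(273+207/6,187+344/6)]
r=least_squares(lambda w:np.concatenate([proj(p,w)[0]-q for p,q in zip(P,o)]),[.516,-.154,.05]);print("pointer",r.x,r.fun)
E
```

```text
[ 0.51276169 -0.16034733  0.13869545] [-0.27751504  0.05949891  0.32254092 -0.09613837]
bar stripe [ 0.50418281 -0.16556479  0.04811855] [-0.20476413  0.04337119  0.24231915 -0.07371025]
pointer [ 0.48572254 -0.17768281  0.01838356] [-0.26200847  0.05526636  0.31343161 -0.09599405]
```

The triangulated fingertip stands about 33 mm above the reported TCP, so the fingers shut just over the bar. I'll open again, go deeper and watch the force.

Request:
move_arm(targets=[[[0,0,0],[0,0,0],-1],[[0,0,0],[0,0,0],-1],[[0,0,0],[0,0,0],-1],[[0,0,0],[0,0,0],-1],[[0,0,20],[0,0,0],-1]])

```text
clock: 9.4
tcp_pos: [0.518, -0.1546, 0.0868]
orientation: [0.001, -0.297, 0.955, -0.001]
wrist_force: [0.4, -0.1, -0.1]
finger_gap: 0.0855
grip_force: 0.0
```

Request:
move_arm(targets=[[[0,0,30],[0,0,0],-1],[[0,0,50],[0,0,0],-1],[[0,0,70],[0,0,0],-1],[[0,0,76],[0,0,0],-1],[[0,0,76],[0,0,0],-1]])

```text
clock: 10.02
tcp_pos: [0.5164, -0.1538, 0.0094]
orientation: [-0.0, -0.297, 0.955, 0.0]
wrist_force: [0.9, 0.8, -0.1]
finger_gap: 0.0856
grip_force: 0.0
```

Request:
move_arm(targets=[[[0,0,8],[0,0,0],-1],[[0,0,12],[0,0,0],-1],[[0,0,12],[0,0,0],-1]])

```text
clock: 10.4
tcp_pos: [0.5163, -0.1538, -0.0027]
orientation: [-0.0, -0.297, 0.955, 0.0]
wrist_force: [0.9, -0.5, -0.5]
finger_gap: 0.0854
grip_force: 0.0
```

```bash
python3 - <<'E'
from h import *
s=env.get_state();print(s["tcp_pos"],s["wrist_force"])
a=[]
for c in("scene","top"):
    p=env.read_camera(c); u,v=proj(p,[.517,-.154,.04])[0].astype(int)
    a.append(cv2.resize(p["pixels"][v-40:v+30,u-33:u+33,::-1],None,fx=6,fy=6,interpolation=cv2.INTER_NEAREST))
cv2.imwrite("pics/g4.png",np.hstack(a))
E
```

```text
[ 0.51633059 -0.15380911 -0.00274357] [ 0.88595495 -0.52368851 -0.51645854]
```

View pics/g4.png

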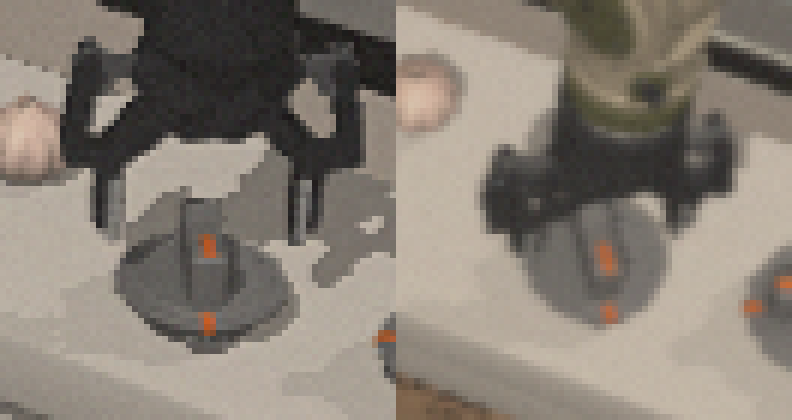

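The open fingers now stand on both sides of the bar, with their tips at (115,235) and (300,240) in the left crop. I'll close.

Request:
move_arm(targets=[[[0,0,0],[0,0,0],1],[[0,0,0],[0,0,0],1],[[0,0,0],[0,0,0],1],[[0,0,0],[0,0,0],1],[[0,0,0],[0,0,0],1]], squeeze=70)

```text
clock: 11.12
tcp_pos: [0.5169, -0.154, -0.0023]
orientation: [0.0, -0.297, 0.955, -0.0]
wrist_force: [0.4, 0.1, 1.8]
finger_gap: 0.0186
grip_force: 68.8
```

Request:
move_arm(targets=[[[0,0,0],[0,0,0],1],[[0,0,-20],[0,0,0],1],[[0,0,-60],[0,0,0],1],[[0,0,-110],[0,0,0],1],[[0,0,-190],[0,0,0],1]])

```text
clock: 11.75
tcp_pos: [0.515, -0.1533, 0.1698]
orientation: [-0.001, -0.297, 0.955, 0.001]
wrist_force: [0.7, -0.9, -1.1]
finger_gap: 0.018
grip_force: 68.6
```

```bash
python3 - <<'E'
from h import *
print(env.get_state()["tcp_pos"])
plan(.50,.142,.18,3.81)
E
```

```text
[ 0.51503216 -0.15326365  0.16984979]
clock 11.75 d mm [-155.   251.8   -9.6] rot10deg [ 0.02 -0.01 -0.38] F [ 0.7 -0.9 -1.1] T [-0.05 -0.13 -0.03] gap 0.018 grip 68.6
```

Request:
move_arm(targets=[[[-35,55,0],[0,0,0],1],[[-75,115,0],[0,0,-0.2],1],[[-115,175,0],[0,0,-0.3],1],[[-150,230,0],[0,0,-0.4],1],[[-155,248,0],[0,0,-0.4],1]])

```text
clock: 12.38
tcp_pos: [0.5027, 0.1407, 0.1694]
orientation: [-0.0, -0.331, 0.944, 0.0]
wrist_force: [0.3, -0.6, -1.0]
finger_gap: 0.0185
grip_force: 68.9
```

Request:
move_arm(targets=[[[0,0,0],[0,0,0],1],[[0,0,0],[0,0,0],1],[[0,0,0],[0,0,0],1],[[0,0,0],[0,0,0],1]])

```text
clock: 12.88
tcp_pos: [0.5038, 0.1371, 0.1699]
orientation: [-0.0, -0.329, 0.944, -0.0]
wrist_force: [0.2, -0.3, -0.9]
finger_gap: 0.0184
grip_force: 68.9
```

```bash
python3 - <<'E'
from h import *
s=env.get_state();print(s["tcp_pos"],s["clock"],s["joint_pos"])
P={c:env.read_camera(c) for c in("scene","top")}
for c,p in P.items():
    for t in("lid","lid_pointer","lid_bar","mark_open","mark_pulse","grinder"): print(c,t,[np.round(d["centre"],4).tolist() for d in env.landmark_of(t,p) if abs(np.array(d["centre"])[1]-.14)<.1])
plan(.497,.140,.17,3.81)
a=[]
for c,p in P.items():
    u,v=proj(p,[.497,.14,.16])[0].astype(int)
    a.append(cv2.resize(p["pixels"][v-35:v+35,u-33:u+33,::-1],None,fx=6,fy=6,interpolation=cv2.INTER_NEAREST))
cv2.imwrite("pics/g5.png",np.hstack(a))
E
```

```text
[0.50380041 0.13710647 0.16988665] 12.875 [ 1.11907907e-01  2.19863287e-01 -1.38923516e-01  1.21215678e+00
 -3.79756978e-05 -5.58655702e-01]
scene lid [[0.51, 0.1364, 0.1678], [0.4538, 0.1688, 0.1332]]
scene lid_pointer [[0.4712, 0.1077, 0.1917], [0.4581, 0.109, 0.1326]]
scene lid_bar [[0.5056, 0.1422, 0.2106]]
scene mark_open [[0.4577, 0.1105, 0.1313]]
scene mark_pulse [[0.4439, 0.1371, 0.1314]]
scene grinder [[0.4948, 0.1407, -0.0007]]
top lid [[0.5046, 0.1374, 0.1715]]
top lid_pointer [[0.4679, 0.1102, 0.1935]]
top lid_bar [[0.4999, 0.1336, 0.2148]]
top mark_open [[0.4574, 0.1137, 0.1287]]
top mark_pulse [[0.4452, 0.1386, 0.1313]]
top grinder [[0.4961, 0.1392, 0.0024]]
clock 13.57 d mm [ 4.1  5.4 -0. ] rot10deg [0.   0.   0.02] F [ 0.4 -0.2 -0.5] T [ 0.02  0.03 -0.03] gap 0.018 grip 68.9
```

View pics/g5.png

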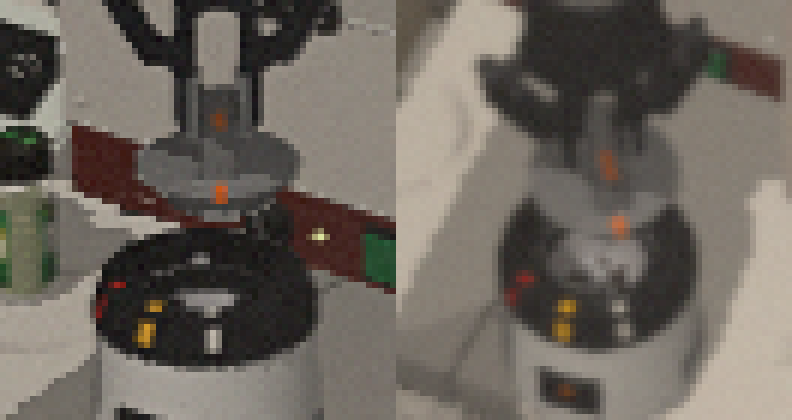

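Request:
move_arm(targets=[[[5,7,0],[0,0,0.05],1],[[5,7,15],[0,0,0.05],1],[[5,7,30],[0,0,0.05],1],[[5,7,38],[0,0,0.05],1],[[5,7,38],[0,0,0.05],1]])

```text
clock: 14.2
tcp_pos: [0.4945, 0.1404, 0.1307]
orientation: [-0.001, -0.326, 0.945, 0.0]
wrist_force: [-0.6, 0.2, -1.7]
finger_gap: 0.0185
grip_force: 68.9
```

```bash
python3 - <<'E'
from h import *
print(env.get_state()["tcp_pos"])
near=dict(grinder=(.497,.138),mark_open=(.4575,.112),mark_pulse=(.4445,.138),mark_lock=(.4545,.169),lid=(.497,.14),lid_pointer=(.462,.112),lid_bar=(.497,.14))
o=marks(3,near,near)
for t,v in o.items():
    for k in(0,1):
        w=v[v[:,3]==k] if len(v) else []
        if len(w): print(t,k,len(w),np.round(w[:,:3].mean(0),4),np.round(w[:,:3].std(0),4))
plan(.497,.140,.13,3.80)
E
```

```text
[0.49452284 0.14044969 0.13073524]
grinder 0 3 [0.4982 0.1432 0.0007] [0.0011 0.0015 0.0016]
grinder 1 3 [0.4983 0.1389 0.0027] [0.0011 0.0015 0.0005]
mark_open 0 3 [0.4589 0.1098 0.1339] [0.0009 0.002  0.0004]
mark_open 1 3 [0.4602 0.1128 0.1277] [0.0003 0.0007 0.0012]
mark_pulse 0 3 [0.4492 0.1383 0.1318] [0.0016 0.0008 0.0013]
mark_pulse 1 2 [0.4455 0.1403 0.1318] [0.0003 0.0008 0.0005]
mark_lock 0 3 [0.4542 0.1671 0.132 ] [0.0011 0.0017 0.0012]
mark_lock 1 3 [0.4524 0.1696 0.1325] [0.0008 0.0005 0.002 ]
lid 0 3 [0.498  0.1386 0.1298] [0.0009 0.0012 0.0017]
lid 1 3 [0.496  0.1426 0.1345] [0.0008 0.0011 0.0008]
lid_pointer 0 3 [0.4644 0.1127 0.1552] [0.0004 0.0024 0.0014]
lid_pointer 1 3 [0.4613 0.1137 0.1569] [0.0007 0.0008 0.0009]
lid_bar 0 2 [0.4946 0.1439 0.175 ] [0.0013 0.0003 0.0008]
lid_bar 1 3 [0.4926 0.1391 0.1749] [0.0007 0.0014 0.0013]
clock 16.6 d mm [-0.9 -1.5  2. ] rot10deg [0.   0.   0.03] F [-0.2  0.  -1. ] T [0.   0.01 0.02] gap 0.0184 grip 68.9
```

Request:
move_arm(targets=[[[-1,-1,0],[0,0,0],1],[[-1,-1,3],[0,0,0],1],[[-1,-1,6],[0,0,0],1],[[-1,-1,9],[0,0,0],1],[[-1,-1,9],[0,0,0],1]])

```text
clock: 17.23
tcp_pos: [0.4963, 0.1404, 0.1225]
orientation: [-0.0, -0.326, 0.945, 0.0]
wrist_force: [-0.1, 0.0, -1.3]
finger_gap: 0.0183
grip_force: 69.0
```

Request:
move_arm(targets=[[[0,0,2],[0,0,0],1],[[0,0,4],[0,0,0],1],[[0,0,4],[0,0,0],1]])

```text
clock: 17.6
tcp_pos: [0.4964, 0.1404, 0.1187]
orientation: [-0.0, -0.326, 0.945, 0.0]
wrist_force: [-0.3, -0.1, -1.4]
finger_gap: 0.0183
grip_force: 68.9
```

Request:
move_arm(targets=[[[0,0,2],[0,0,0],1],[[0,0,4],[0,0,0],1],[[0,0,6],[0,0,0],1],[[0,0,6],[0,0,0],1]])

```text
clock: 18.1
tcp_pos: [0.4971, 0.1405, 0.1129]
orientation: [0.0, -0.326, 0.945, -0.0]
wrist_force: [0.1, -0.1, -1.6]
finger_gap: 0.0183
grip_force: 68.9
```

Request:
move_arm(targets=[[[0,0,1],[0,0,0],1],[[0,0,2],[0,0,0],1],[[0,0,2],[0,0,0],1]])

```text
clock: 18.48
tcp_pos: [0.4972, 0.1405, 0.1117]
orientation: [0.001, -0.326, 0.945, -0.0]
wrist_force: [-1.1, 0.4, 3.4]
finger_gap: 0.0181
grip_force: 69.7
```

Request:
move_arm(targets=[[[0,0,1],[0,0,0],1],[[0,0,1],[0,0,0],1],[[0,0,1],[0,0,0],1]])

```text
clock: 18.85
tcp_pos: [0.4972, 0.1405, 0.1116]
orientation: [0.001, -0.326, 0.945, -0.0]
wrist_force: [-3.7, -0.8, 11.9]
finger_gap: 0.0183
grip_force: 70.6
```

Request:
move_arm(targets=[[[0,0,0],[0,0,0.6],1],[[0,0,0],[0,0,1.2],1],[[0,0,0],[0,0,1.8],1],[[0,0,0],[0,0,1.8],1]])

```text
clock: 19.35
tcp_pos: [0.4973, 0.1409, 0.1117]
orientation: [0.001, -0.174, 0.985, 0.0]
wrist_force: [-3.3, 0.6, 11.3]
finger_gap: 0.0183
grip_force: 70.5
```

```bash
python3 - <<'E'
from h import *
plan(.497,.1405,.1115,3.18)
E
```

```text
clock 19.35 d mm [ 0.4 -0.2  0.2] rot10deg [0.   0.01 1.78] F [-3.3  0.6 11.3] T [ 0.06  0.76 -0.17] gap 0.0183 grip 70.5
```

Request:
move_arm(targets=[[[0,0,0],[0,0,0.6],1],[[0,0,0],[0,0,1.2],1],[[0,0,0],[0,0,1.7],1],[[0,0,0],[0,0,1.7],1]])

```text
clock: 19.85
tcp_pos: [0.497, 0.1412, 0.1117]
orientation: [0.001, -0.027, 1.0, 0.001]
wrist_force: [-4.6, 2.0, 10.7]
finger_gap: 0.0186
grip_force: 70.6
```

```bash
python3 - <<'E'
from h import *
plan(.497,.1405,.1115,3.18)
near=dict(mark_open=(.459,.112),mark_pulse=(.447,.139),mark_lock=(.4545,.169),lid=(.497,.14),lid_pointer=(.453,.139),lid_bar=(.497,.14))
o=marks(2,near,near)
for t,v in o.items():
    if len(v): print(t,len(v),np.round(v[:,:3].mean(0),4))
a=[]
for c in("scene","top"):
    p=env.read_camera(c);u,v=proj(p,[.47,.14,.14])[0].astype(int)
    a.append(cv2.resize(p["pixels"][v-25:v+25,u-25:u+25,::-1],None,fx=8,fy=8,interpolation=cv2.INTER_NEAREST))
cv2.imwrite("pics/g6.png",np.hstack(a))
E
```

```text
clock 19.85 d mm [ 0.  -0.7  0.2] rot10deg [0.01 0.01 0.08] F [-4.6  2.  10.7] T [ 0.28  0.92 -0.03] gap 0.0186 grip 70.6
mark_open 4 [0.4582 0.1104 0.1301]
mark_pulse 4 [0.447  0.1372 0.1315]
mark_lock 3 [0.4545 0.1672 0.1329]
lid 4 [0.4992 0.138  0.1136]
lid_pointer 4 [0.4548 0.1355 0.1363]
lid_bar 4 [0.4961 0.141  0.1537]
```

View pics/g6.png

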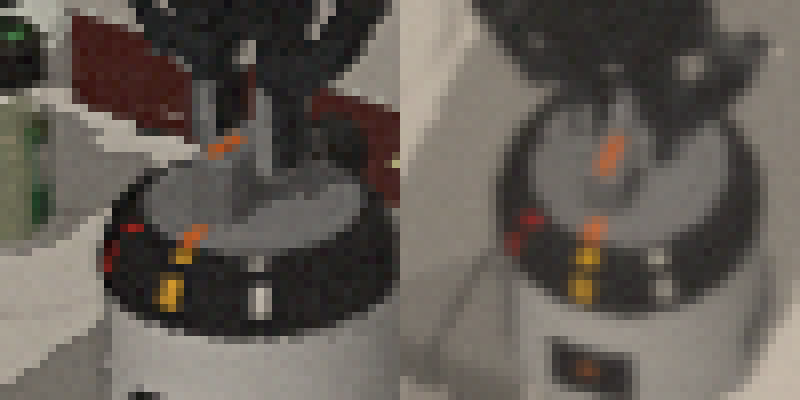

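The pointer (195,235 left; 595,230 right) lies in line with the yellow mark (183,255; 587,258), perhaps 0.03 rad short. I'll nudge it on a little and hold.

Request:
move_arm(targets=[[[0,0,0],[0,0,0.2],1],[[0,0,0],[0,0,0.2],1],[[0,0,0],[0,0,0.2],1],[[0,0,0],[0,0,0.2],1],[[0,0,0],[0,0,0.2],1]])

```text
clock: 21.98
tcp_pos: [0.497, 0.1412, 0.1117]
orientation: [0.001, -0.01, 1.0, 0.001]
wrist_force: [-2.6, 2.6, 11.2]
finger_gap: 0.0183
grip_force: 70.6
```

Request:
move_arm(targets=[[[0,0,0],[0,0,0],1],[[0,0,0],[0,0,0],1],[[0,0,0],[0,0,0],1],[[0,0,0],[0,0,0],1],[[0,0,0],[0,0,0],1]])

```text
clock: 22.6
tcp_pos: [0.497, 0.1412, 0.1116]
orientation: [0.001, -0.01, 1.0, 0.001]
wrist_force: [-4.0, 2.1, 11.2]
finger_gap: 0.0181
grip_force: 70.6
```

Request:
move_arm(targets=[[[0,0,0],[0,0,0],1],[[0,0,0],[0,0,0],1],[[0,0,0],[0,0,0],1],[[0,0,0],[0,0,0],1],[[0,0,0],[0,0,0],1]])

```text
clock: 23.22
tcp_pos: [0.497, 0.1412, 0.1117]
orientation: [0.001, -0.01, 1.0, 0.001]
wrist_force: [-3.5, 1.5, 11.8]
finger_gap: 0.018
grip_force: 70.6
```

Request:
move_arm(targets=[[[0,0,0],[0,0,0],1],[[0,0,0],[0,0,0],1],[[0,0,0],[0,0,0],1],[[0,0,0],[0,0,0],1],[[0,0,0],[0,0,0],1]])

```text
clock: 23.85
tcp_pos: [0.497, 0.1413, 0.1116]
orientation: [0.001, -0.01, 1.0, 0.001]
wrist_force: [-3.6, 1.8, 10.9]
finger_gap: 0.0185
grip_force: 70.6
```

```bash
python3 - <<'E'
from h import *
plan(.497,.1405,.1115,3.18)
near=dict(mark_open=(.459,.112),mark_pulse=(.447,.139),mark_lock=(.4545,.169),lid_pointer=(.453,.139))
o=marks(4,near,near)
for t,v in o.items():
    if len(v): m=v[:,:3].mean(0); print(t,len(v),np.round(m,4),np.round(np.arctan2(m[1]-.1405,m[0]-.497)%6.283,3))
plan(.497,.1405,.1115,3.18)
E
```

```text
clock 23.85 d mm [ 0.  -0.8  0.1] rot10deg [ 0.01  0.01 -0.11] F [-3.6  1.8 10.9] T [0.31 0.92 0.28] gap 0.0185 grip 70.6
mark_open 7 [0.459  0.1126 0.1304] 3.774
mark_pulse 4 [0.4472 0.139  0.131 ] 3.172
mark_lock 8 [0.4525 0.1689 0.1322] 2.574
lid_pointer 6 [0.4547 0.1392 0.1362] 3.173
clock 25.85 d mm [ 0.  -0.8  0.1] rot10deg [ 0.01  0.01 -0.11] F [-4.4  1.  11. ] T [0.33 0.9  0.3 ] gap 0.0184 grip 70.6
```

```bash
python3 -c "
from workcell import env
print(env.hand_in())"
```

```text
the job is handed in; nothing more can be done
None
```

The job is handed in. The lid nearest the base is home in the collar, and the hand held its pointer at the yellow mark for about 4 s and is still holding it there. It was never turned near the red mark, and nothing touched the jars, garlic or salt cup; the hand-in gave no verdict.

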